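# Clear, close and switch on the curing box

## Robot

A 7-joint arm with a two-finger parallel gripper is mounted at the origin on a cart in front of the work surface, level with it; the furniture and walls round the work are solid. World frame = base frame: x ahead of the robot, y to its left, z up, the work surface at z = 0. Lengths are in mm, angles in rad, forces in N, time in s.
With the tool pointing down it reaches from about 425 to 950 mm from the base axis. Payload 4.7 kg.
Tool frame: the origin (TCP) lies at the very end of the fingers, on their centre line; the grasp point (between the pads) lies 19 mm behind it; z points along the fingers, y is the direction in which the jaws open and shut (so a half turn about z gives the same grasp; the last joint's range is limited). The gripper opens to 87 mm and grips with 3 to 60 N. Pads are 19 mm wide; open, the fingers measure 117 mm over their backs; the gripper's body (75 mm by 190 mm) begins 51 mm behind the grasp point.
Start: joints at [-1.322, 0.469, -0.049, 1.532, 0.024, 1.141, -0.082], TCP at [185.071, 649.152, 222.573] pointing down, gripper open.
Joint ranges: [-2.59, 2.59], [-0.33, 1.99], [-1.39, 1.29], [0.1, 2.45], [-1.04, 4.18], [0.21, 1.99], [-2.66, 2.66]. Speed limits (rad/s): [2.57, 2.57, 3.14, 3.14, 3.14, 3.14, 3.14].

## Interface

Orientations are given as a unit quaternion [w, x, y, z].
In Python, from plant import get_state, capture, sign_off, boxes_of, place_of gives the robot as it stands.
- The arm moves only by the tool carry_out, never from a script. Its argument "motion" is a list of rows, each an object with "gripper": the finger opening in mm, from 0 to 87; "offset": the shift along the tool's x, y, z in mm, a list of three; "rot": the turn, a rotation vector about the tool's x, y, z in degrees, a list of three. A call has exactly 8 rows; each row is the pose to reach, as a shift and turn from the pose measured when the call began, along the tool's axes at that moment; what a row does not reach only later rows make up. A row lasts 1/12 s, in which the tool goes at most 41.7 mm and 7.16 degrees, less where a joint would pass 70% of its speed; a pose out of reach is approached as far as the arm can. A call with a gripper value outside its range is refused whole. The fingers move at their own pace and stop on an object; the grip force is fixed at half the most. Time passes only in rows, so rows that repeat a pose let the fingers close, or fill a call up. It gives the time, the measured TCP pose, the force and the opening at its end, in the units of the state.
- get_state(): the state, without advancing time (a new reading comes with each control period).
- capture(name): name is "scene" or "side" or "wrist"; returns a dict with "pixels" (400x640x3 uint8, blue, green, red), "vertical_fov" (degrees; the focal length in pixels is half the picture's height over the tangent of half this angle, whatever the lens; pixels are square), "cx", "cy" (the principal point, pixels), "R" (3x3) and "t" (3): a world point X has camera coordinates R X + t. Camera axes: x right, y down, z forward; pixel columns grow to the right and rows downward; lengths in mm; the calibration is good to about 2 mm. A picture is of the moment at which its call begins. There is no depth.
- sign_off(): hands the job in, once; it reports no verdict.
Trained networks look in the newest picture that a camera, given by its name, has taken for a name from the list of things; names that differ only in an ending like _2 or _b are one class to them, and where a whole thing is asked for, a point or a joint stands for the part that bears it (a point fixed in the world has none). Each returns a list of dicts, best first, with "score" (0 to 1); they miss things now and then, are a little off and sometimes report something else, mostly with a low value. They report only what shows in the picture. A call takes as long as a camera call.
- boxes_of(camera, query): "location" ([x, y, z] in mm, in the coordinates of the camera as it stood for that picture, good to about 4 mm: the middle of the surface that is visible of it).
- place_of(camera, query): "location" ([x, y, z] in mm, in the coordinates of the camera as it stood for that picture, good to about 4 mm: a listed point, or the origin of a listed thing).
The state is a dict: "time": time; "joints": joint angles; "qd": joint speeds; "effort": joint torques, N m; "position": TCP position; "tcp_rot": TCP orientation; "ft_force": force on the tool from outside, world axes, zero at the start; "moment": the same for the moment, N m; "gripper_width": finger opening in mm.
Only numpy, scipy, OpenCV 4.12 (cv2) and the standard library are available. Lean on these libraries where they do the work, as an engineer would, in place of code of your own. Each camera call takes 0.05 s, during which the arm holds its last target.

## Task

Glued work is waiting in the open curing box. Take the spirit level off the mouth of the box and lay it flat on the middle of the black rubber mat, then lower the blue lid gently until it is fully shut, and only then flip the red toggle over to its other side, away from the robot, to start the lamps. Leave everything else on the bench where it stands.

Things in the scene. Friction and masses are not known exactly. Their poses are not given: they have to be found in the camera images.
- curing_box: Grey metal curing box fixed to the bench, open at the top: 200 mm (x) by 190 mm (y), rim 70 mm high, walls and floor 5 mm. Origin: centre of its underside; x points from its front to the hinge side, away from the robot, turned up to 0.3 rad; y to its left. The glued work inside (wood block with a nut, 47 mm high, at x = 15 to 75 mm) stays. A fixed console is joined to its right side
- lid_hinge (a point): Middle of the lid's hinge line, at the top of the back wall of the box: 100 mm behind the box's origin and 70 mm up. The hinge line runs along the box's y axis; the point's axes are those of the box
- lid_edge (a point): Middle of the blue lid's free edge, at half thickness. The lid is a flat slab, 210 mm from hinge line to free edge, 190 mm wide, 18 mm thick, amber window outside. Its underside passes through the hinge line and lies on the rim when shut, overhanging the front by 10 mm. The point turns with the lid: -x from hinge to edge, z out of the outer face (up when shut, backwards when open)
- lid (a joint): Angle of the lid in rad: 0 fully shut, 1.57 upright, 1.9 its stop leaning back. It starts upright or leaning back. A stiff friction hinge (about 0.45 N m): the lid stays wherever it is left; pushing it from behind near its free edge takes 2 to 5 N
- toggle_pivot (a point): Pivot of the bat toggle, 52 mm above the bench, 30 mm in front of the box's middle and 143 mm to its right; axes those of the box. It sits on top of the console, a grey block 170 mm (box x) by 72 mm (from 95 to 167 mm right of the box's middle), 50 mm high
- toggle_tip (a point): Rounded tip of the red bat of the toggle, 38 mm from the pivot; the bat is 11 mm thick
- toggle (a joint): Angle of the toggle in rad: 0 off (leaning 0.45 rad from vertical towards the front of the box, -x), 0.9 on (leaning 0.45 rad towards the hinge side, +x). It swings in the box's x-z plane. A spring holds it at either end and snaps it over past 0.45; it takes 2 to 3 N at the tip
- level: Orange and black torpedo spirit level, 230 mm long (its x) by 44 mm wide (its y) by 21 mm high, a straight bar of about 0.2 kg. It lies across the rim of the box, in the front half of the mouth, roughly along the box's y, and keeps the lid from shutting. Origin at the centre of its underside
- mat: Black ribbed rubber mat, 250 mm (its x) by 150 mm (its y), 4 mm thick, fixed to the bench to the left of the box. Origin at the centre of its underside
- blue_can: Bystander, loose: spray can with a blue cap, 65 mm across, 208 mm tall, standing; it, the glue bottle and the yellow tin stand in any order close to the left side, behind the left and behind the right corner of the box. Origin at the centre of its underside
- glue: Bystander, loose: yellow glue bottle with a red nozzle, 45 x 57 mm, 176 mm tall, standing close to the box. Origin at the centre of its underside
- yellow_tin: Bystander, loose: round tin with a yellow label, 70 mm across, 63 mm tall, standing close to the box. Origin at the centre of its underside
- sander: Bystander, loose: brown sanding block, 63 x 111 x 32 mm, lying behind the mat. Origin at the centre of its underside
- masking: Bystander, loose: roll of cream masking tape, 102 mm across, 24 mm high, lying flat to the left of the mat. Origin at the centre of its underside

How it is judged:
By the outcome, as a careful person would: the job done as asked, in the order asked, and still so for the second after the job is handed in, with the robot touching nothing.
It also fails if it takes over 72 s, if anything falls off the work surface, if the arm or the gripper's body presses on something with over 40 N, if the wrist force passes 120 N, or if a joint passes its speed limit or range.

## Working session

There is one attempt and no reset: what is moved stays moved. The work goes in short steps, Python scripts to look and compute and a tool call to move; the robot and the scene stay as the last step left them, time stands still between calls to the robot, and variables do not carry over. Pictures are saved under pics/ and viewed, and the job is handed in when it is done.

Besides the shell and the picture viewer there is one more tool, called as name(argument=value, ...), one argument or row to a line, values as JSON. carry_out: Moves the arm, as the interface text tells. Its arguments: {"type":"object","properties":{"motion":{"type":"array","items":{"type":"object","properties":{"gripper":{"type":"number"},"offset":{"type":"array","items":{"type":"number"}},"rot":{"type":"array","items":{"type":"number"}}}}}},"required":["motion"]}

```bash
mkdir -p pics; ls; cat > h.py <<'E'
import numpy as np, cv2
from plant import get_state, capture, sign_off, boxes_of, place_of
def cap(n,fn=None):
    c=capture(n)
    if fn: cv2.imwrite('pics/'+fn,c['pixels'])
    c['R']=np.array(c['R']);c['t']=np.array(c['t']);return c
def world(c,p): return c['R'].T@(np.array(p)-c['t'])
def find(c,n,q,f=place_of,k=2):
    return [(round(r['score'],2),np.round(world(c,r['location']),1)) for r in f(n,q)[:k]]
def proj(c,X):
    p=c['R']@np.array(X,float)+c['t'];f=200/np.tan(np.radians(c['vertical_fov'])/2)
    return p[0]/p[2]*f+c['cx'],p[1]/p[2]*f+c['cy']
E
python3 - <<'E'
from h import *
s=get_state();print(s)
for n in ['scene','side','wrist']:
    c=cap(n,n+'0.png')
    print(n,c['R'].tolist(),c['t'],c['vertical_fov'])
    for q in ['curing_box','lid_hinge','lid_edge','toggle_pivot','toggle_tip','level','mat','blue_can','glue','yellow_tin','sander','masking']:
        print(q,find(c,n,q))
E
```

```text
pics
{'time': 0.0, 'joints': array([-1.32188085,  0.46944087, -0.04861099,  1.53370961,  0.02409332,
        1.14099627, -0.08225798]), 'qd': array([ 0.00125756, -0.00157488,  0.00096064,  0.0010525 , -0.00019203,
        0.00022265,  0.00087401]), 'effort': array([ 3.56384990e-04, -5.07976806e+01, -8.03306722e-02, -2.36157006e+01,
       -6.13503484e-02,  3.77698580e-02,  1.60549748e-04]), 'position': array([184.93473548, 648.53751682, 221.49322918]), 'tcp_rot': array([-1.06666945e-04,  1.38419041e-01,  9.90373263e-01, -9.78549699e-04]), 'ft_force': array([ 0.02250511, -0.61874312, -0.04879833]), 'moment': array([ 0.01958593, -0.00329792,  0.02363234]), 'gripper_width': 86.91068012335657}
scene [[0.3026714409014574, -0.9530340740617415, -0.010772768442463138], [-0.797498763399199, -0.24705367661705296, -0.5504182075901424], [0.5219058547663398, 0.17518714150095616, -0.8348195878232256]] [ -31.11434425  522.29634665 1329.62414801] 48.970930652946706
curing_box [(0.97, array([499.8, -68.8,   2.8]))]
lid_hinge [(0.68, array([597.1, -42.1,  71.2])), (0.53, array([ 497.7, -209.4,   52.9]
[... 1239 characters left out ...]
.7, -180.1,    2.3])), (0.44, array([435.2, 570. ,   2.6]))]
glue [(0.92, array([526.6, 106.2,   3.1]))]
yellow_tin [(0.81, array([6.487e+02, 1.168e+02, 5.000e-01]))]
sander [(0.93, array([709.2, 340.2,   3.3])), (0.6, array([600.3, -44.3,  72.1]))]
masking [(0.8, array([436.2, 568.7,   5.4]))]
wrist [[0.2740955467425309, 0.9617024611873205, 8.603584289990124e-05], [0.9234608865422474, -0.26322126149170144, 0.27916761725767275], [0.26849883106360495, -0.07643914994929256, -0.9602423829807295]] [-674.90485625  -33.70492868  390.09085803] 67.93638612206364
curing_box []
lid_hinge []
lid_edge []
toggle_pivot []
toggle_tip []
level []
mat []
blue_can []
glue []
yellow_tin []
sander []
masking []
```

View pics/scene0.png

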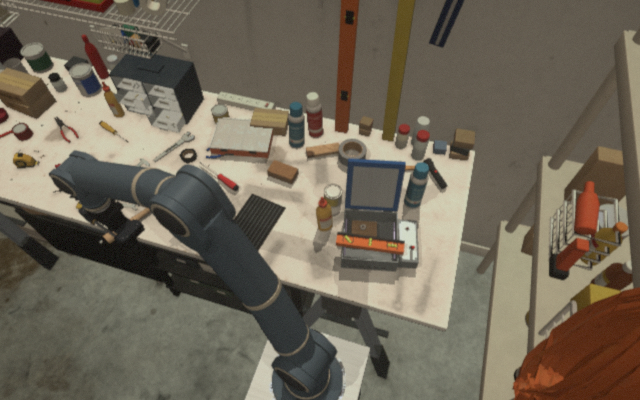

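View pics/side0.png

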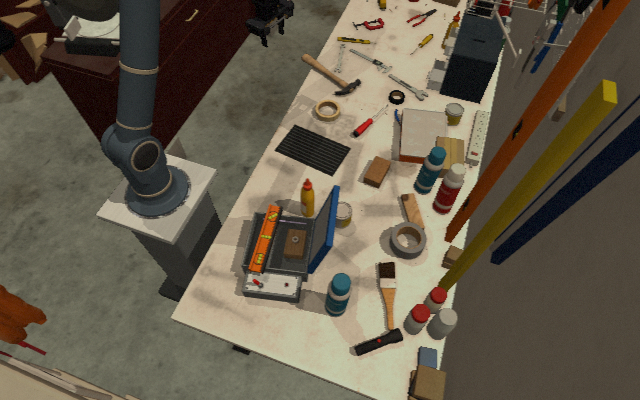

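The scene camera shows the orange level at about (370,244), the open blue lid at (375,187), the mat at (257,222) and the toggle at (408,232). The side view agrees: level (264,238), mat (313,150). Next I'll measure the yaws of the level and the mat.

```bash
cat > m.py <<'E'
from h import *
def unproj(c,u,v,z):
    f=200/np.tan(np.radians(c['vertical_fov'])/2)
    d=c['R'].T@np.array([(u-c['cx'])/f,(v-c['cy'])/f,1]);o=-c['R'].T@c['t']
    return o+d*(z-o[2])/d[2]
def blob(c,mask,z):
    n,l,st,ce=cv2.connectedComponentsWithStats(mask.astype(np.uint8))
    i=1+np.argmax(st[1:,4]);ys,xs=np.where(l==i)
    P=np.array([unproj(c,x,y,z)[:2] for x,y in zip(xs,ys)])
    r=cv2.minAreaRect(P.astype(np.float32));
    b=cv2.boxPoints(r); e=[b[1]-b[0],b[2]-b[1]]; e=max(e,key=np.linalg.norm)
    return len(P),np.round(r[0],1),np.round(r[1],1),round(float(np.degrees(np.arctan2(e[1],e[0])))%180,1)
E
python3 - <<'E'
from m import *
for n,roiL,roiM in [('scene',(325,225,415,265),(225,185,295,255)),('side',(240,195,290,285),(265,115,360,185))]:
    c=cap(n);im=c['pixels'].astype(int);b,g,r=im[...,0],im[...,1],im[...,2]
    def roi(m,R):
        o=np.zeros_like(m);x0,y0,x1,y1=R;o[y0:y1,x0:x1]=m[y0:y1,x0:x1];return o
    print(n,'level',blob(c,roi((r>150)&(b<80)&(r-b>110),roiL),91))
    print(n,'mat',blob(c,roi((im.max(2)<75),roiM),4))
    x0,y0,x1,y1=roiL
    cv2.imwrite(f'pics/z_{n}.png',cv2.resize(c['pixels'][130:290,220:440] if n=='scene' else c['pixels'][110:310,230:360],None,fx=3.6 if n=='scene' else 2.9,fy=3.6 if n=='scene' else 2.9,interpolation=cv2.INTER_CUBIC))
E
```

```text
scene level (382, array([453.5, -70.1]), array([ 29.8, 224. ]), 98.4)
scene mat (2415, array([454.3, 364.9]), array([256.1, 228.2]), 19.8)
side level (629, array([458.6, -73.7]), array([ 35.7, 231. ]), 98.4)
side mat (2011, array([447.5, 366.9]), array([151.3, 248.3]), 171.1)
```

View pics/z_scene.png

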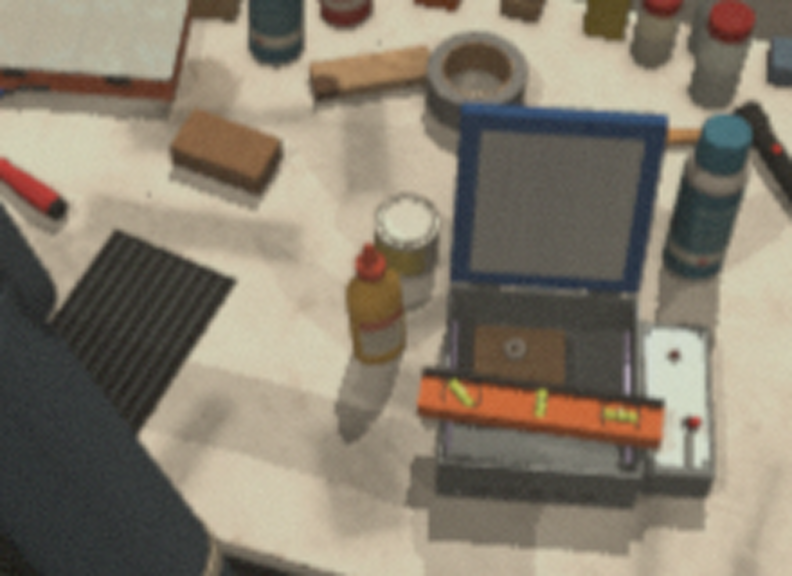

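View pics/z_side.png

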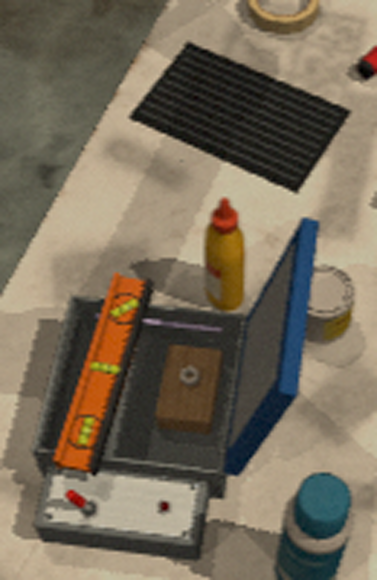

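```bash
cat > g.py <<'E'
from h import *
from scipy.spatial.transform import Rotation as Ro
def cur():
    s=get_state();q=s['tcp_rot'];return s,np.array(s['position']),Ro.from_quat([q[1],q[2],q[3],q[0]])
def down(yaw): # tool y at yaw deg, z down
    y=np.array([np.cos(np.radians(yaw)),np.sin(np.radians(yaw)),0]);z=np.array([0,0,-1.]);x=np.cross(y,z)
    return Ro.from_matrix(np.c_[x,y,z])
def go(p,R=None):
    s,P,C=cur();
    if R is None: R=C
    print('off',np.round(C.inv().apply(np.array(p)-P),1),'rot',np.round((C.inv()*R).as_rotvec(degrees=True),1),'t',s['time'])
E
python3 -c "
from g import *
go([430,330,280],down(45));go([459,-71,200],down(8.4))"
```

```text
off [-323.  -239.7  -57.5] rot [ 0.  -0.  29.1] t 2.05
off [-460.9 -617.4   22.5] rot [-0.  -0.  65.7] t 2.05
```

carry_out(
  motion=[
    {"gripper":87,"offset":[-40,-30,-10],"rot":[0,0,4]},
    {"gripper":87,"offset":[-75,-50,-20],"rot":[0,0,8]},
    {"gripper":87,"offset":[-110,-75,-30],"rot":[0,0,12]},
    {"gripper":87,"offset":[-145,-100,-40],"rot":[0,0,16]},
    {"gripper":87,"offset":[-180,-125,-50],"rot":[0,0,20]},
    {"gripper":87,"offset":[-215,-150,-57],"rot":[0,0,24]},
    {"gripper":87,"offset":[-250,-175,-57],"rot":[0,0,27]},
    {"gripper":87,"offset":[-285,-200,-57],"rot":[0,0,29]},
  ],
)

```text
time: 2.72
position: [392.5, 393.7, 280.4]
tcp_rot: [0.0, 0.383, 0.924, 0.001]
ft_force: [1.2, -0.1, 0.7]
gripper_width: 86.9
```

```bash
python3 -c "
from g import *
print(cur()[1]);go([459,-71,230],down(8.4))"
```

```text
[392.47999662 393.67478097 280.41843493]
off [-375.8 -281.5   49.6] rot [ 0.1 -0.1 36.6] t 2.7167
```

carry_out(
  motion=[
    {"gripper":87,"offset":[-33,-24,0],"rot":[0,0,5]},
    {"gripper":87,"offset":[-66,-48,0],"rot":[0,0,10]},
    {"gripper":87,"offset":[-99,-72,0],"rot":[0,0,15]},
    {"gripper":87,"offset":[-132,-97,0],"rot":[0,0,20]},
    {"gripper":87,"offset":[-165,-122,0],"rot":[0,0,25]},
    {"gripper":87,"offset":[-198,-147,0],"rot":[0,0,30]},
    {"gripper":87,"offset":[-231,-172,0],"rot":[0,0,34]},
    {"gripper":87,"offset":[-264,-197,10],"rot":[0,0,36.6]},
  ],
)

```text
time: 3.38
position: [440.6, 66.7, 271.8]
tcp_rot: [0.001, 0.655, 0.756, 0.003]
ft_force: [0.2, 1.0, 0.5]
gripper_width: 86.9
```

```bash
python3 -c "
from g import *
print(cur()[1]);go([459,-71,170],down(8.4))"
```

```text
[440.61838202  66.67482388 271.80211952]
off [-139.2   -2.1  101.3] rot [ 0.4 -0.2 -0.2] t 3.3833
```

carry_out(
  motion=[
    {"gripper":87,"offset":[-35,0,15],"rot":[0,0,0]},
    {"gripper":87,"offset":[-70,-1,40],"rot":[0,0,0]},
    {"gripper":87,"offset":[-100,-1,65],"rot":[0,0,0]},
    {"gripper":87,"offset":[-125,-2,85],"rot":[0,0,0]},
    {"gripper":87,"offset":[-139,-2,101],"rot":[0.4,-0.2,0]},
    {"gripper":87,"offset":[-139,-2,101],"rot":[0.4,-0.2,0]},
    {"gripper":87,"offset":[-139,-2,101],"rot":[0.4,-0.2,0]},
    {"gripper":87,"offset":[-139,-2,101],"rot":[0.4,-0.2,0]},
  ],
)

```text
time: 4.05
position: [459.7, -69.9, 171.0]
tcp_rot: [0.0, 0.654, 0.756, 0.0]
ft_force: [0.3, 0.2, -0.2]
gripper_width: 87.1
```

```bash
python3 -c "
from m import *
from g import *
print(cur()[1])
c=cap('wrist','w1.png')
for q in ['level','curing_box','toggle_pivot','toggle_tip']: print(q,find(c,'wrist',q))
im=c['pixels'].astype(int);b,g,r=im[...,0],im[...,1],im[...,2]
print(blob(c,(r>120)&(b<80)&(r-b>90),91))
c=cap('side')
print(find(c,'side','toggle_tip'),find(c,'side','toggle_pivot'),find(c,'side','mat'))
im=c['pixels'].astype(int);m=np.zeros(im.shape[:2]);m[115:185,265:360]=(im.max(2)<75)[115:185,265:360]
print(blob(c,m,4))
go([459,-71,73],down(8.4))"
```

```text
[459.65271124 -69.85617556 171.01127651]
level [(0.56, array([471.5, -76.9,  70.3]))]
curing_box [(0.76, array([504.6, -65.1,  -1.3]))]
toggle_pivot [(0.85, array([ 504.6, -213.2,   49.4]))]
toggle_tip []
(8759, array([456.8, -42.6]), array([ 37.4, 166.8]), 98.4)
[(0.49, array([ 485. , -210.9,   87.8]))] [(0.91, array([ 505.2, -207.2,   54.5])), (0.7, array([433.1, 566.2,   3.1]))] [(0.79, array([444.6, 366.5,   2.1])), (0.64, array([ 487.4, -209.1,   82.7]))]
(2009, array([447.5, 366.8]), array([151.1, 248.3]), 171.1)
off [-0.5 -0.2 97.6] rot [-0.  -0.  -0.2] t 4.5
```

View pics/w1.png

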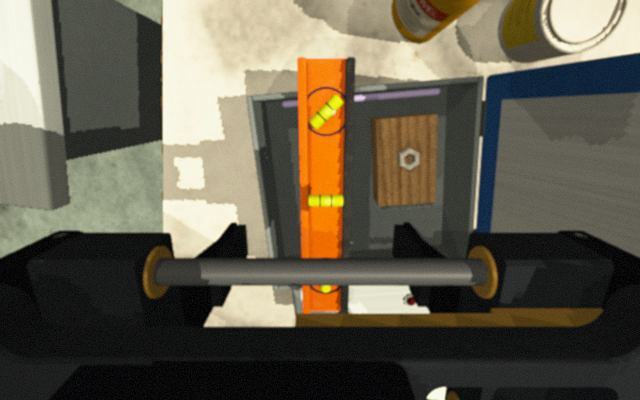

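```bash
python3 -c "
from m import *
c=cap('wrist')
for u,v in [(326,200),(299,200),(352,200),(300,58),(354,58),(302,312),(346,312)]: print(u,v,unproj(c,u,v,91))
for p in [(460,-70,91),(460,-70,75)]: print(proj(c,p))
c=cap('scene')
s=(130,220)
for a,b in [(541,403)]: print(unproj(c,220+a/3.6,130+b/3.6,91))
c=cap('side')
for a,b in [(105,368)]: print(unproj(c,230+a/2.9,110+b/2.9,91))
"
```

```text
326 200 [464.40621985 -70.48995918  91.        ]
299 200 [441.63483545 -73.77916683  91.        ]
352 200 [486.33672151 -67.32221266  91.        ]
300 58 [428.57762925  36.90028419  91.        ]
354 58 [468.53070167  42.68277617  91.        ]
302 312 [ 458.42240516 -185.11639849   91.        ]
346 312 [ 500.13880255 -179.10279485   91.        ]
(np.float64(320.9664715241695), np.float64(198.75198226589035))
(np.float64(320.887928591646), np.float64(193.42130614055588))
[458.46305827 -72.03420757  91.        ]
[465.17830228 -74.69218904  91.        ]
```

The wrist view puts the level's middle vial at pixel (326,200), so the level is at about (463,-72). I'll shift 3 mm and descend.

carry_out(
  motion=[
    {"gripper":87,"offset":[2,4,15],"rot":[0,0,0]},
    {"gripper":87,"offset":[2,4,35],"rot":[0,0,0]},
    {"gripper":87,"offset":[2,4,55],"rot":[0,0,0]},
    {"gripper":87,"offset":[2,4,75],"rot":[0,0,0]},
    {"gripper":87,"offset":[2,4,88],"rot":[0,0,0]},
    {"gripper":87,"offset":[2,4,96],"rot":[0,0,0]},
    {"gripper":87,"offset":[2,4,97],"rot":[0,0,0]},
    {"gripper":87,"offset":[2,4,97],"rot":[0,0,0]},
  ],
)

```text
time: 5.32
position: [462.7, -68.3, 73.3]
tcp_rot: [-0.0, 0.655, 0.756, -0.0]
ft_force: [-0.3, 0.2, 1.5]
gripper_width: 87.1
```

carry_out(
  motion=[
    {"gripper":60,"offset":[0,0,0],"rot":[0,0,0]},
    {"gripper":50,"offset":[0,0,0],"rot":[0,0,0]},
    {"gripper":40,"offset":[0,0,0],"rot":[0,0,0]},
    {"gripper":35,"offset":[0,0,0],"rot":[0,0,0]},
    {"gripper":35,"offset":[0,0,0],"rot":[0,0,0]},
    {"gripper":35,"offset":[0,0,0],"rot":[0,0,0]},
    {"gripper":35,"offset":[0,0,0],"rot":[0,0,0]},
    {"gripper":35,"offset":[0,0,0],"rot":[0,0,0]},
  ],
)

```text
time: 5.98
position: [462.9, -68.3, 73.4]
tcp_rot: [-0.0, 0.655, 0.756, -0.0]
ft_force: [1.3, 0.9, -0.6]
gripper_width: 43.7
```

```bash
python3 -c "
from g import *
print(cur()[1]);go([447.5,366.8,270],down(8.4+72.7))
cap('side','s2.png');cap('wrist','w2.png')
"
```

```text
[462.92030295 -68.29794699  73.4151224 ]
off [ 432.8   46.6 -196.8] rot [ -0.   -0.  -72.9] t 5.9833
```

View pics/w2.png

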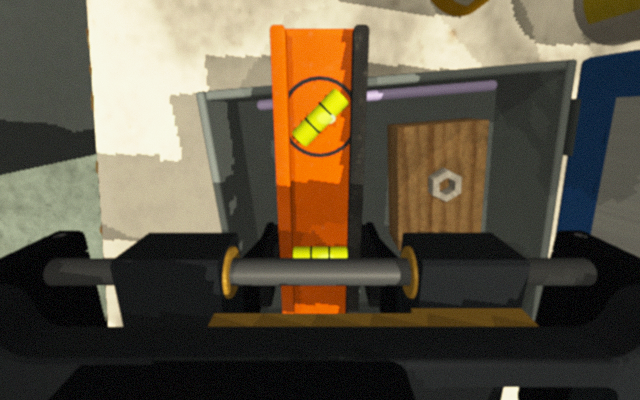

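carry_out(
  motion=[
    {"gripper":35,"offset":[0,0,-10],"rot":[0,0,0]},
    {"gripper":35,"offset":[0,0,-30],"rot":[0,0,0]},
    {"gripper":35,"offset":[0,0,-55],"rot":[0,0,0]},
    {"gripper":35,"offset":[0,0,-85],"rot":[0,0,0]},
    {"gripper":35,"offset":[0,0,-115],"rot":[0,0,0]},
    {"gripper":35,"offset":[0,0,-145],"rot":[0,0,0]},
    {"gripper":35,"offset":[0,0,-175],"rot":[0,0,0]},
    {"gripper":35,"offset":[0,0,-190],"rot":[0,0,0]},
  ],
)

```text
time: 6.75
position: [463.9, -68.9, 267.2]
tcp_rot: [0.002, 0.655, 0.756, 0.002]
ft_force: [0.7, 0.0, -1.1]
gripper_width: 43.6
```

carry_out(
  motion=[
    {"gripper":35,"offset":[20,0,-5],"rot":[0,0,-2]},
    {"gripper":35,"offset":[50,0,-5],"rot":[0,0,-6]},
    {"gripper":35,"offset":[80,0,-5],"rot":[0,0,-11]},
    {"gripper":35,"offset":[110,0,-5],"rot":[0,0,-16]},
    {"gripper":35,"offset":[140,0,-5],"rot":[0,0,-21]},
    {"gripper":35,"offset":[170,2,-5],"rot":[0,0,-26]},
    {"gripper":35,"offset":[200,5,-5],"rot":[0,0,-31]},
    {"gripper":35,"offset":[230,10,-5],"rot":[0,0,-36]},
  ],
)

```text
time: 7.42
position: [440.1, 161.0, 272.6]
tcp_rot: [0.002, 0.388, 0.922, 0.001]
ft_force: [0.1, 0.2, -1.5]
gripper_width: 43.2
```

```bash
python3 -c "
from g import *
print(cur()[1]);go([447.5,366.8,250],down(8.4+72.7))
"
```

```text
[440.14698417 160.99665705 272.56338625]
off [142.1 149.1  22.6] rot [  0.1   0.2 -36.7] t 7.4167
```

carry_out(
  motion=[
    {"gripper":35,"offset":[21,22,0],"rot":[0,0,-5]},
    {"gripper":35,"offset":[42,44,0],"rot":[0,0,-10]},
    {"gripper":35,"offset":[63,66,0],"rot":[0,0,-16]},
    {"gripper":35,"offset":[84,88,5],"rot":[0,0,-22]},
    {"gripper":35,"offset":[105,110,10],"rot":[0,0,-28]},
    {"gripper":35,"offset":[125,132,15],"rot":[0,0,-33]},
    {"gripper":35,"offset":[142,149,22],"rot":[0,0,-36.5]},
    {"gripper":35,"offset":[142,149,22],"rot":[0,0,-36.5]},
  ],
)

```text
time: 8.08
position: [444.9, 371.9, 249.0]
tcp_rot: [0.001, 0.075, 0.997, 0.0]
ft_force: [0.1, 0.8, -2.2]
gripper_width: 43.7
```

```bash
python3 -c "
from m import *
from g import *
s,P,C=cur();print(P,C.as_matrix().round(2).tolist());
c=cap('side','s3.png');cap('scene','c3.png');im=c['pixels'].astype(int);b,g,r=im[...,0],im[...,1],im[...,2]
print(find(c,'side','level'),find(c,'side','mat'))
m=(r>130)&(b<80)&(r-b>90);m[185:]=0;m[:,400:]=0
print(blob(c,m,P[2]+18))
go([447.5,366.8,60],down(8.4+72.7))
"
```

```text
[444.92042999 371.88229216 248.95037942] [[-0.99, 0.15, 0.0], [0.15, 0.99, 0.0], [-0.0, 0.0, -1.0]]
[(0.83, array([445.4, 372.3, 247.5]))] [(0.82, array([445.1, 369.8,   1.4]))]
(222, array([505.2, 358.2]), array([ 29.7, 118.1]), 171.0)
off [  1.3   1.6 190.8] rot [-0.   0.2 -0.4] t 8.2833
```

View pics/s3.png

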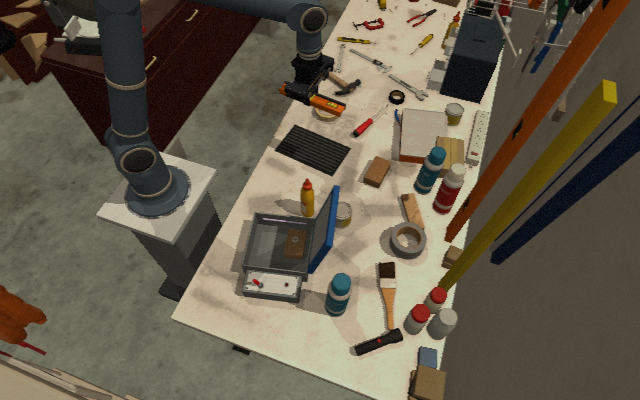

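The level is still in the grip above the mat (orange bar at (325,103) in the side view) and lines up at 171°. Lowering now.

carry_out(
  motion=[
    {"gripper":35,"offset":[2,1,35],"rot":[0,0,0]},
    {"gripper":35,"offset":[2,1,70],"rot":[0,0,0]},
    {"gripper":35,"offset":[2,1,105],"rot":[0,0,0]},
    {"gripper":35,"offset":[3,1,140],"rot":[0,0,0]},
    {"gripper":35,"offset":[3,1,170],"rot":[0,0,0]},
    {"gripper":35,"offset":[3,1,190],"rot":[0,0,0]},
    {"gripper":35,"offset":[3,1,200],"rot":[0,0,0]},
    {"gripper":35,"offset":[3,1,200],"rot":[0,0,0]},
  ],
)

```text
time: 8.95
position: [445.3, 364.3, 49.3]
tcp_rot: [0.001, 0.082, 0.997, -0.002]
ft_force: [0.2, 0.5, -0.9]
gripper_width: 43.2
```

```bash
python3 -c "
from m import *
from g import *
s,P,C=cur();print(P);
c=cap('side','s4.png');im=c['pixels'].astype(int);b,g,r=im[...,0],im[...,1],im[...,2]
print(find(c,'side','level'),find(c,'side','mat'))
go([445.5,367.3,9],down(8.4+72.7))
cv2.imwrite('pics/s4z.png',cv2.resize(c['pixels'][90:200,250:370],None,fx=5,fy=5))
"
```

```text
[445.25164426 364.33517511  49.29977036]
[(0.91, array([444.5, 364.7,  47.2]))] []
off [ 2.   0.1 43.6] rot [ 0.1  0.4 -0.4] t 9.1
```

View pics/s4z.png

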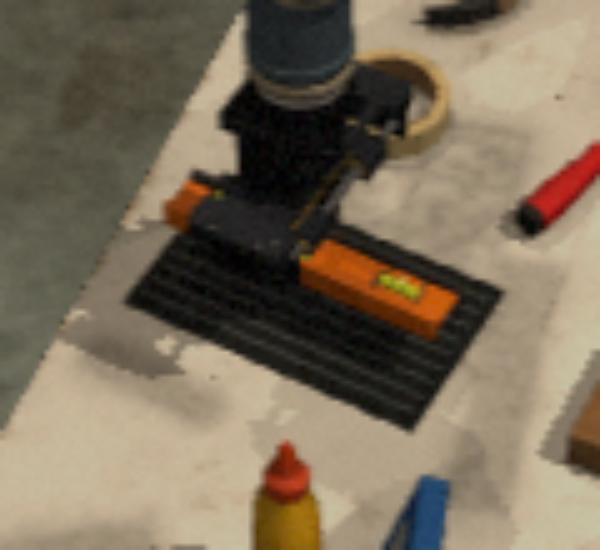

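carry_out(
  motion=[
    {"gripper":35,"offset":[1,0,12],"rot":[0,0,0]},
    {"gripper":35,"offset":[1,0,22],"rot":[0,0,0]},
    {"gripper":35,"offset":[1,0,30],"rot":[0,0,0]},
    {"gripper":35,"offset":[1,0,36],"rot":[0,0,0]},
    {"gripper":35,"offset":[1,0,39],"rot":[0,0,0]},
    {"gripper":35,"offset":[1,0,41],"rot":[0,0,0]},
    {"gripper":35,"offset":[1,0,42],"rot":[0,0,0]},
    {"gripper":35,"offset":[1,0,42],"rot":[0,0,0]},
  ],
)

```text
time: 9.77
position: [446.5, 367.1, 10.4]
tcp_rot: [0.003, 0.081, 0.997, 0.001]
ft_force: [-0.4, -0.2, -2.0]
gripper_width: 43.9
```

carry_out(
  motion=[
    {"gripper":35,"offset":[0,0,1],"rot":[0,0,0]},
    {"gripper":35,"offset":[0,0,2],"rot":[0,0,0]},
    {"gripper":35,"offset":[0,0,2.5],"rot":[0,0,0]},
    {"gripper":35,"offset":[0,0,3],"rot":[0,0,0]},
    {"gripper":35,"offset":[0,0,3],"rot":[0,0,0]},
    {"gripper":35,"offset":[0,0,3],"rot":[0,0,0]},
    {"gripper":35,"offset":[0,0,3],"rot":[0,0,0]},
    {"gripper":35,"offset":[0,0,3],"rot":[0,0,0]},
  ],
)

```text
time: 10.43
position: [446.6, 367.1, 7.6]
tcp_rot: [0.003, 0.081, 0.997, 0.001]
ft_force: [0.6, -0.4, 0.1]
gripper_width: 43.7
```

carry_out(
  motion=[
    {"gripper":46,"offset":[0,0,0.5],"rot":[0,0,0]},
    {"gripper":50,"offset":[0,0,0.5],"rot":[0,0,0]},
    {"gripper":60,"offset":[0,0,0],"rot":[0,0,0]},
    {"gripper":70,"offset":[0,0,0],"rot":[0,0,0]},
    {"gripper":75,"offset":[0,0,0],"rot":[0,0,0]},
    {"gripper":75,"offset":[0,0,0],"rot":[0,0,0]},
    {"gripper":75,"offset":[0,0,-10],"rot":[0,0,0]},
    {"gripper":75,"offset":[0,0,-30],"rot":[0,0,0]},
  ],
)

```text
time: 11.1
position: [445.0, 365.9, 36.4]
tcp_rot: [0.002, 0.081, 0.997, -0.001]
ft_force: [0.1, 0.1, -0.3]
gripper_width: 73.5
```

carry_out(
  motion=[
    {"gripper":75,"offset":[0,0,-30],"rot":[0,0,0]},
    {"gripper":75,"offset":[0,0,-65],"rot":[0,0,0]},
    {"gripper":60,"offset":[0,0,-100],"rot":[0,0,0]},
    {"gripper":40,"offset":[0,0,-135],"rot":[0,0,0]},
    {"gripper":20,"offset":[0,0,-170],"rot":[0,0,0]},
    {"gripper":0,"offset":[0,0,-205],"rot":[0,0,0]},
    {"gripper":0,"offset":[0,0,-240],"rot":[0,0,0]},
    {"gripper":0,"offset":[0,0,-265],"rot":[0,0,0]},
  ],
)

```text
time: 11.77
position: [444.6, 366.7, 305.9]
tcp_rot: [0.003, 0.081, 0.997, 0.001]
ft_force: [0.7, 0.7, -0.0]
gripper_width: 43.1
```

```bash
python3 -c "
from m import *
from g import *
s,P,C=cur();print(P,s['joints']);
c=cap('side','s5.png');im=c['pixels'].astype(int);b,g,r=im[...,0],im[...,1],im[...,2]
print(find(c,'side','level'),find(c,'side','mat'))
for q in ['lid_hinge','lid_edge','toggle_tip','toggle_pivot','curing_box']: print(q,find(c,'side',q))
cv2.imwrite('pics/s5z.png',cv2.resize(c['pixels'][60:310,220:420],None,fx=2.4,fy=2.4))
c=cap('scene')
for q in ['lid_hinge','lid_edge','toggle_tip','toggle_pivot','curing_box','level','mat','glue','blue_can','yellow_tin']: print(q,find(c,'scene',q))
"
```

```text
[444.6447394  366.68427188 305.8860106 ] [-0.92303922  0.23975451  0.19523128  1.67678786 -0.04521788  1.22426698
  0.68984236]
[(0.8, array([446.7, 365.1,   4.7])), (0.68, array([ 489.6, -208.2,   87.4]))] [(0.6, array([449.2, 368.5,   1.4])), (0.35, array([436.3, 567.7,   4.1]))]
lid_hinge [(0.73, array([601.3, -43.5,  69.9]))]
lid_edge [(0.9, array([662. , -30.7, 274.3]))]
toggle_tip [(0.42, array([ 486. , -213.6,   87.1]))]
toggle_pivot [(0.55, array([ 501.2, -205.6,   52.8]))]
curing_box [(0.79, array([506.1, -63.3,   6. ]))]
lid_hinge [(0.88, array([595.7, -42.9,  71.1]))]
lid_edge [(0.75, array([665.8, -27.2, 272.7]))]
toggle_tip []
toggle_pivot [(0.71, array([ 499.8, -207.6,   51.6]))]
curing_box [(0.76, array([ 5.011e+02, -6.490e+01, -2.000e-01]))]
level [(0.8, array([443.6, 371.3,   0.8]))]
mat []
glue [(0.7, array([5.274e+02, 1.070e+02, 4.000e-01])), (0.39, array([594.3, -44. ,  70.5]))]
blue_can [(0.94, array([ 723.7, -175. ,    1. ]))]
yellow_tin [(0.55, array([645.3, 118.1,   1.3]))]
```

View pics/s5z.png

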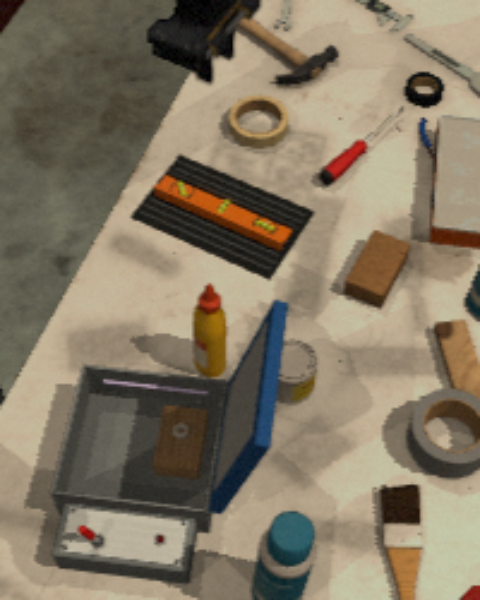

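The level now lies flat and centred on the mat: the network and the picture agree, with the bar in the middle of the ribs. Next I'll go round behind the lid with the fingers closed.

```bash
cat > lid.py <<'E'
from g import *
A=0.205; U=np.array([np.cos(A),np.sin(A),0]); V=np.array([-np.sin(A),np.cos(A),0]); H=np.array([598.5,-42.5,70.])
YAW=np.degrees(A)+90
def bx(x,z,y=0): return H+U*x+V*y+np.array([0,0,z])
E
python3 -c "
from lid import *
go([620,230,300],down(90)); go([710,90,300],down(YAW)); print(bx(125,230))
go(bx(125,230),down(YAW))
c=cap('wrist'); s,P,C=cur(); print(C.inv().apply(-c['R'].T@c['t']-P))"
```

```text
off [-195.6 -106.3    2.3] rot [-0.1  0.2 -9.3] t 12.7167
off [-307.  -229.8    2.9] rot [ -0.1   0.2 -21.1] t 12.7167
[720.88262306 -17.05410501 300.        ]
off [-335.1 -333.7    3.2] rot [ -0.1   0.2 -21.1] t 12.7167
[ 7.66017216e+01 -1.18205030e-01 -1.61454852e+02]
```

carry_out(
  motion=[
    {"gripper":0,"offset":[-32,-18,0],"rot":[0,0,-1]},
    {"gripper":0,"offset":[-64,-38,0],"rot":[0,0,-2]},
    {"gripper":0,"offset":[-98,-58,0],"rot":[0,0,-4]},
    {"gripper":0,"offset":[-132,-78,0],"rot":[0,0,-6]},
    {"gripper":0,"offset":[-165,-98,0],"rot":[0,0,-8]},
    {"gripper":0,"offset":[-198,-120,0],"rot":[0,0,-10]},
    {"gripper":0,"offset":[-230,-145,0],"rot":[0,0,-12]},
    {"gripper":0,"offset":[-258,-170,0],"rot":[0,0,-14]},
  ],
)

```text
time: 13.43
position: [672.8, 155.5, 302.4]
tcp_rot: [0.002, -0.042, 0.999, -0.001]
ft_force: [0.1, 0.0, -0.1]
gripper_width: 0.4
```

```bash
python3 -c "
from lid import *
print(cur()[1]);go(bx(125,230),down(YAW)); go([710,90,300],down(YAW))"
```

```text
[672.83549622 155.5018784  302.37921444]
off [ -33.4 -176.     3. ] rot [-0.2  0.2 -7. ] t 13.4333
off [-31.6 -68.4   2.7] rot [-0.2  0.2 -7. ] t 13.4333
```

carry_out(
  motion=[
    {"gripper":0,"offset":[-20,-22,0],"rot":[0,0,-2]},
    {"gripper":0,"offset":[-38,-45,0],"rot":[0,0,-4]},
    {"gripper":0,"offset":[-40,-75,0],"rot":[0,0,-6]},
    {"gripper":0,"offset":[-40,-105,0],"rot":[0,0,-7]},
    {"gripper":0,"offset":[-38,-135,0],"rot":[0,0,-7]},
    {"gripper":0,"offset":[-36,-160,0],"rot":[0,0,-7]},
    {"gripper":0,"offset":[-34,-176,0],"rot":[0,0,-7]},
    {"gripper":0,"offset":[-34,-176,0],"rot":[0,0,-7]},
  ],
)

```text
time: 14.1
position: [721.0, -23.0, 303.3]
tcp_rot: [0.001, -0.099, 0.995, -0.003]
ft_force: [-0.2, -0.1, 1.2]
gripper_width: 0.5
```

```bash
python3 -c "
from lid import *
print(cur()[1]);go(bx(112,180),down(YAW)); 
c=cap('side','s6.png');print(find(c,'side','lid_edge'))"
```

```text
[721.00947252 -22.97432091 303.25088863]
off [12.1  6.1 53.2] rot [-0.4  0.1 -0.4] t 14.1
[(0.83, array([660.4, -30.9, 276.2])), (0.23, array([524.6, 106.7,   3. ]))]
```

View pics/s6.png

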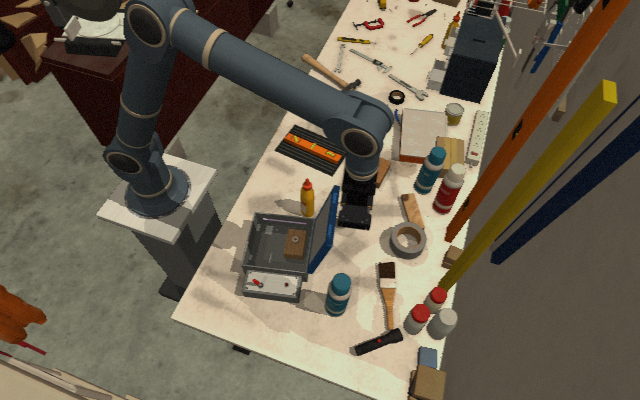

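carry_out(
  motion=[
    {"gripper":0,"offset":[5,3,15],"rot":[0,0,-0.4]},
    {"gripper":0,"offset":[10,6,35],"rot":[0,0,-0.4]},
    {"gripper":0,"offset":[12,6,53],"rot":[0,0,-0.4]},
    {"gripper":0,"offset":[12,6,53],"rot":[0,0,-0.4]},
    {"gripper":0,"offset":[12,6,53],"rot":[0,0,-0.4]},
    {"gripper":0,"offset":[12,6,53],"rot":[0,0,-0.4]},
    {"gripper":0,"offset":[12,6,53],"rot":[0,0,-0.4]},
    {"gripper":0,"offset":[12,6,53],"rot":[0,0,-0.4]},
  ],
)

```text
time: 14.87
position: [709.5, -12.6, 251.5]
tcp_rot: [0.003, -0.106, 0.994, -0.001]
ft_force: [0.7, 0.2, 0.3]
gripper_width: 0.4
```

```bash
cat >> lid.py <<'E'
def tcp(th,rho):
    c,s=np.cos(th),np.sin(th)
    C=np.array([-rho*c+18*s, rho*s+18*c])
    x=C[0]+9.5
    if th>np.pi/2: x=-210*c+18*s+9.5
    return x,C[1]
def plan(t0,t1,r0,r1,dz=0):
    s,P,C=cur(); d=P-H; print('now box',np.round([d@U,d@V,d[2]],1),'F',np.round(s['ft_force'],1))
    for k in range(1,9):
        a=k/8; x,z=tcp(t0+(t1-t0)*a,r0+(r1-r0)*a)
        print(np.round(C.inv().apply(bx(x,z+dz)-P),1), end=' ')
    print(np.round((C.inv()*down(YAW)).as_rotvec(degrees=True),1))
E
python3 -c "
from lid import *
plan(1.9,1.6,190,190)"
```

```text
now box [114.8   6.7 181.5] F [0.7 0.2 0.3]
[27.8 -6.5  4.5] [35.1 -6.4  1.9] [42.6 -6.4 -0.5] [50.2 -6.3 -2.6] [57.9 -6.3 -4.4] [65.6 -6.2 -6. ] [73.4 -6.1 -7.3] [81.2 -6.1 -8.4] [-0.1  0.3  0.5]
```

carry_out(
  motion=[
    {"gripper":0,"offset":[14,-3,2],"rot":[0,0,0.5]},
    {"gripper":0,"offset":[26,-6,2],"rot":[0,0,0.5]},
    {"gripper":0,"offset":[33,-6,1],"rot":[0,0,0.5]},
    {"gripper":0,"offset":[40,-6,0],"rot":[0,0,0.5]},
    {"gripper":0,"offset":[47,-6,-2],"rot":[0,0,0.5]},
    {"gripper":0,"offset":[54,-6,-3],"rot":[0,0,0.5]},
    {"gripper":0,"offset":[61,-6,-5],"rot":[0,0,0.5]},
    {"gripper":0,"offset":[68,-6,-6],"rot":[0,0,0.5]},
  ],
)

```text
time: 15.53
position: [644.0, -32.8, 257.7]
tcp_rot: [0.003, -0.102, 0.995, -0.001]
ft_force: [2.5, -0.1, 2.2]
gripper_width: 0.4
```

```bash
python3 -c "
from lid import *
plan(1.6,1.3,190,188)
c=cap('side','s7.png');print(find(c,'side','lid_edge'))
cv2.imwrite('pics/s7z.png',cv2.resize(c['pixels'][130:310,220:420],None,fx=3,fy=3))"
```

```text
now box [ 46.5   0.2 187.7] F [ 2.5 -0.1  2.2]
[20.6 -0.2 -2.4] [27.7 -0.2 -2.7] [34.8 -0.2 -2.7] [41.9 -0.2 -2.4] [49.  -0.2 -1.9] [56.  -0.2 -1.1] [63.  -0.2 -0.1] [70.  -0.2  1.2] [-0.1  0.4 -0. ]
[]
```

View pics/s7z.png

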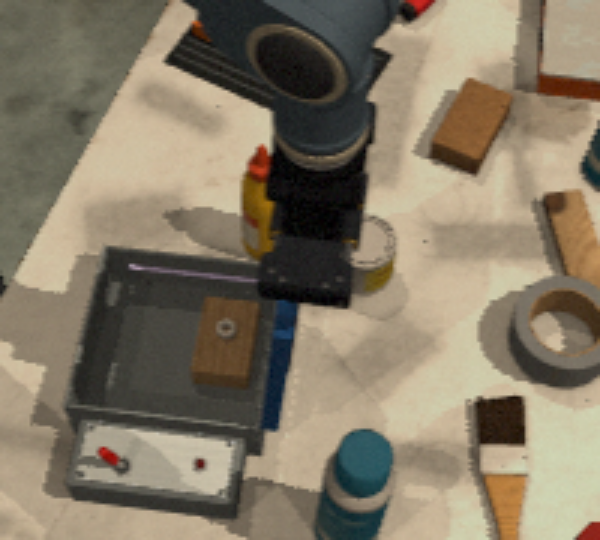

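Contact force is 2.5 N and the lid is moving (blue slab near (280,350), now almost upright). I'll carry on along the arc.

carry_out(
  motion=[
    {"gripper":0,"offset":[8,0,-1],"rot":[0,0,0]},
    {"gripper":0,"offset":[16,0,-2],"rot":[0,0,0]},
    {"gripper":0,"offset":[24,0,-3],"rot":[0,0,0]},
    {"gripper":0,"offset":[32,0,-3],"rot":[0,0,0]},
    {"gripper":0,"offset":[40,0,-3],"rot":[0,0,0]},
    {"gripper":0,"offset":[48,0,-2],"rot":[0,0,0]},
    {"gripper":0,"offset":[55,0,-1],"rot":[0,0,0]},
    {"gripper":0,"offset":[62,0,0],"rot":[0,0,0]},
  ],
)

```text
time: 16.3
position: [581.4, -45.9, 257.3]
tcp_rot: [0.002, -0.102, 0.995, -0.001]
ft_force: [1.8, 0.2, 1.3]
gripper_width: 0.8
```

```bash
python3 -c "
from lid import *
plan(1.33,1.0,188,185)"
```

```text
now box [-17.5   0.2 187.3] F [1.8 0.2 1.3]
[ 8.  -0.2  2. ] [15.5 -0.2  3.9] [22.9 -0.2  6.2] [30.2 -0.2  8.7] [37.3 -0.2 11.5] [44.3 -0.2 14.6] [51.2 -0.2 18. ] [57.9 -0.2 21.6] [-0.1  0.3 -0.1]
```

carry_out(
  motion=[
    {"gripper":0,"offset":[8,0,2],"rot":[0,0,0]},
    {"gripper":0,"offset":[15.5,0,4],"rot":[0,0,0]},
    {"gripper":0,"offset":[23,0,6],"rot":[0,0,0]},
    {"gripper":0,"offset":[30,0,9],"rot":[0,0,0]},
    {"gripper":0,"offset":[37,0,12],"rot":[0,0,0]},
    {"gripper":0,"offset":[44,0,15],"rot":[0,0,0]},
    {"gripper":0,"offset":[51,0,18],"rot":[0,0,0]},
    {"gripper":0,"offset":[58,0,22],"rot":[0,0,0]},
  ],
)

```text
time: 16.97
position: [523.9, -57.8, 234.7]
tcp_rot: [0.002, -0.102, 0.995, -0.001]
ft_force: [0.5, -0.4, 1.6]
gripper_width: 0.2
```

```bash
python3 -c "
from lid import *
plan(1.0,.69,185,182)"
```

```text
now box [-76.2   0.2 164.7] F [ 0.5 -0.4  1.6]
[ 5.3 -0.2  2.9] [11.3 -0.2  6.9] [17.1 -0.2 11. ] [22.7 -0.2 15.4] [28.2 -0.2 19.9] [33.5 -0.2 24.7] [38.5 -0.2 29.6] [43.4 -0.2 34.7] [-0.1  0.2 -0.1]
```

carry_out(
  motion=[
    {"gripper":0,"offset":[5,0,3],"rot":[0,0,0]},
    {"gripper":0,"offset":[11,0,7],"rot":[0,0,0]},
    {"gripper":0,"offset":[17,0,11],"rot":[0,0,0]},
    {"gripper":0,"offset":[23,0,15],"rot":[0,0,0]},
    {"gripper":0,"offset":[28,0,20],"rot":[0,0,0]},
    {"gripper":0,"offset":[33,0,25],"rot":[0,0,0]},
    {"gripper":0,"offset":[38,0,30],"rot":[0,0,0]},
    {"gripper":0,"offset":[43,0,35],"rot":[0,0,0]},
  ],
)

```text
time: 17.63
position: [481.2, -66.6, 198.8]
tcp_rot: [0.002, -0.102, 0.995, -0.001]
ft_force: [0.7, -2.2, 1.9]
gripper_width: 0.8
```

```bash
python3 -c "
from lid import *
plan(.69,.4,182,178)
c=cap('side','s8.png');print(find(c,'side','lid_edge'))
cv2.imwrite('pics/s8z.png',cv2.resize(c['pixels'][130:310,220:420],None,fx=3,fy=3))"
```

```text
now box [-119.7    0.3  128.8] F [ 0.7 -2.2  1.9]
[ 3.9 -0.3  4.1] [ 8.  -0.3  9.3] [11.8 -0.3 14.6] [15.4 -0.3 20.1] [18.9 -0.3 25.6] [22.1 -0.3 31.3] [25.1 -0.3 37. ] [27.9 -0.3 42.8] [-0.1  0.2 -0.1]
[]
```

View pics/s8z.png

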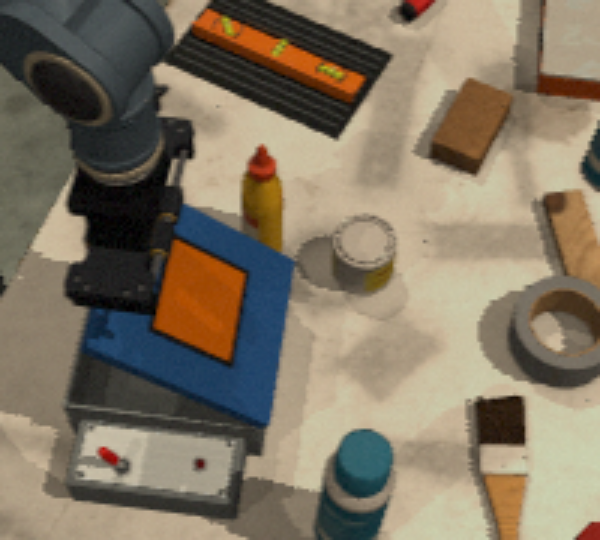

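The lid is about 40° open and following the fingers, which press on its blue frame.

carry_out(
  motion=[
    {"gripper":0,"offset":[4,0,4],"rot":[0,0,0]},
    {"gripper":0,"offset":[8,0,9],"rot":[0,0,0]},
    {"gripper":0,"offset":[12,0,14.5],"rot":[0,0,0]},
    {"gripper":0,"offset":[15,0,20],"rot":[0,0,0]},
    {"gripper":0,"offset":[19,0,25.5],"rot":[0,0,0]},
    {"gripper":0,"offset":[22,0,31],"rot":[0,0,0]},
    {"gripper":0,"offset":[25,0,37],"rot":[0,0,0]},
    {"gripper":0,"offset":[28,0,43],"rot":[0,0,0]},
  ],
)

```text
time: 18.4
position: [452.4, -72.3, 154.5]
tcp_rot: [0.001, -0.101, 0.995, -0.0]
ft_force: [0.2, 0.6, 1.6]
gripper_width: 0.4
```

```bash
python3 -c "
from lid import *
plan(.4,.15,178,175)"
```

```text
now box [-149.2    0.6   84.5] F [0.2 0.6 1.6]
[ 0.5 -0.6  3.7] [ 2.6 -0.6  8.9] [ 4.6 -0.6 14.1] [ 6.3 -0.6 19.3] [ 7.9 -0.6 24.6] [ 9.4 -0.6 29.9] [10.6 -0.5 35.2] [11.7 -0.5 40.6] [-0.   0.1 -0.1]
```

carry_out(
  motion=[
    {"gripper":0,"offset":[1,0,4],"rot":[0,0,0]},
    {"gripper":0,"offset":[3,0,9],"rot":[0,0,0]},
    {"gripper":0,"offset":[5,0,14],"rot":[0,0,0]},
    {"gripper":0,"offset":[6,0,19],"rot":[0,0,0]},
    {"gripper":0,"offset":[8,0,24.5],"rot":[0,0,0]},
    {"gripper":0,"offset":[9,0,30],"rot":[0,0,0]},
    {"gripper":0,"offset":[10.5,0,35],"rot":[0,0,0]},
    {"gripper":0,"offset":[11.5,0,40],"rot":[0,0,0]},
  ],
)

```text
time: 19.07
position: [440.9, -74.7, 114.0]
tcp_rot: [0.0, -0.101, 0.995, -0.0]
ft_force: [-0.4, 1.0, 0.6]
gripper_width: 0.4
```

```bash
python3 -c "
from lid import *
plan(.15,0,175,173,-1)"
```

```text
now box [-160.8    0.6   44. ] F [-0.4  1.   0.6]
[ 0.6 -0.6  4.2] [ 1.  -0.6  7.5] [ 1.5 -0.6 10.7] [ 1.8 -0.6 14. ] [ 2.1 -0.6 17.2] [ 2.4 -0.6 20.5] [ 2.6 -0.5 23.7] [ 2.7 -0.5 27. ] [-0.   0.  -0.1]
```

carry_out(
  motion=[
    {"gripper":0,"offset":[1,0,4],"rot":[0,0,0]},
    {"gripper":0,"offset":[1,0,8],"rot":[0,0,0]},
    {"gripper":0,"offset":[1,0,12],"rot":[0,0,0]},
    {"gripper":0,"offset":[1,0,15],"rot":[0,0,0]},
    {"gripper":0,"offset":[1,0,18],"rot":[0,0,0]},
    {"gripper":0,"offset":[1,0,21],"rot":[0,0,0]},
    {"gripper":0,"offset":[1,0,23],"rot":[0,0,0]},
    {"gripper":0,"offset":[1,0,25],"rot":[0,0,0]},
  ],
)

```text
time: 19.73
position: [440.0, -74.9, 88.7]
tcp_rot: [0.0, -0.101, 0.995, -0.0]
ft_force: [-0.3, 0.3, -0.1]
gripper_width: 0.3
```

carry_out(
  motion=[
    {"gripper":0,"offset":[0,0,1],"rot":[0,0,0]},
    {"gripper":0,"offset":[0,0,2],"rot":[0,0,0]},
    {"gripper":0,"offset":[0,0,3],"rot":[0,0,0]},
    {"gripper":0,"offset":[0,0,3],"rot":[0,0,0]},
    {"gripper":0,"offset":[0,0,3],"rot":[0,0,0]},
    {"gripper":0,"offset":[0,0,3],"rot":[0,0,0]},
    {"gripper":0,"offset":[0,0,3],"rot":[0,0,0]},
    {"gripper":0,"offset":[0,0,3],"rot":[0,0,0]},
  ],
)

```text
time: 20.4
position: [440.1, -74.9, 88.2]
tcp_rot: [0.0, -0.101, 0.995, 0.0]
ft_force: [-8.5, 0.8, 26.9]
gripper_width: 0.5
```

The lid is down against its stop: tip at z = 88.2, where a shut lid puts it at 88, with 27 N. Lift off and check.

carry_out(
  motion=[
    {"gripper":0,"offset":[0,0,-5],"rot":[0,0,0]},
    {"gripper":0,"offset":[0,0,-15],"rot":[0,0,0]},
    {"gripper":0,"offset":[0,0,-30],"rot":[0,0,0]},
    {"gripper":0,"offset":[0,0,-50],"rot":[0,0,0]},
    {"gripper":0,"offset":[0,-25,-60],"rot":[0,0,0]},
    {"gripper":0,"offset":[0,-55,-60],"rot":[0,0,0]},
    {"gripper":0,"offset":[0,-85,-60],"rot":[0,0,0]},
    {"gripper":0,"offset":[0,-115,-60],"rot":[0,0,0]},
  ],
)

```text
time: 21.07
position: [463.8, -188.7, 148.6]
tcp_rot: [0.001, -0.102, 0.995, 0.0]
ft_force: [0.9, 0.7, -0.3]
gripper_width: 0.8
```

```bash
python3 -c "
from lid import *
c=cap('side','s9.png')
for q in ['lid_edge','lid_hinge','toggle_tip','toggle_pivot','curing_box']:print(q,find(c,'side',q))
cv2.imwrite('pics/s9z.png',cv2.resize(c['pixels'][130:310,220:420],None,fx=3,fy=3))
c=cap('scene','c9.png')
for q in ['lid_edge','toggle_tip','toggle_pivot']:print(q,find(c,'scene',q))
c=cap('wrist','w9.png')
for q in ['lid_edge','toggle_tip','toggle_pivot']:print(q,find(c,'wrist',q))
print(cur()[1]);go([451,-219,140],down(YAW))
print('expect edge',bx(-210,9))"
```

```text
lid_edge [(0.87, array([392.9, -93. ,  85.8])), (0.21, array([ 727.7, -176.3,    3. ]))]
lid_hinge [(0.69, array([601.2, -41.6,  72.5]))]
toggle_tip [(0.46, array([ 486.8, -210.1,   85.2]))]
toggle_pivot [(0.69, array([ 504.7, -207.9,   53.1]))]
curing_box [(0.56, array([503. , -62.1,   3.9]))]
lid_edge [(0.87, array([397.6, -85.5,  79. ]))]
toggle_tip []
toggle_pivot [(0.95, array([ 502.8, -210.1,   53.8]))]
lid_edge [(0.93, array([399.9, -88. ,  77.1]))]
toggle_tip [(0.59, array([399.2, -88.7,  75.2])), (0.57, array([ 491.2, -213.8,   86.6]))]
toggle_pivot [(0.61, array([ 504.6, -212.9,   52.8]))]
[ 463.22432679 -187.22724165  148.12312243]
off [ 18.4 -28.7   8.1] rot [ 0.   0.1 -0.1] t 21.7667
expect edge [392.89719325 -85.24910358  79.        ]
```

View pics/s9z.png

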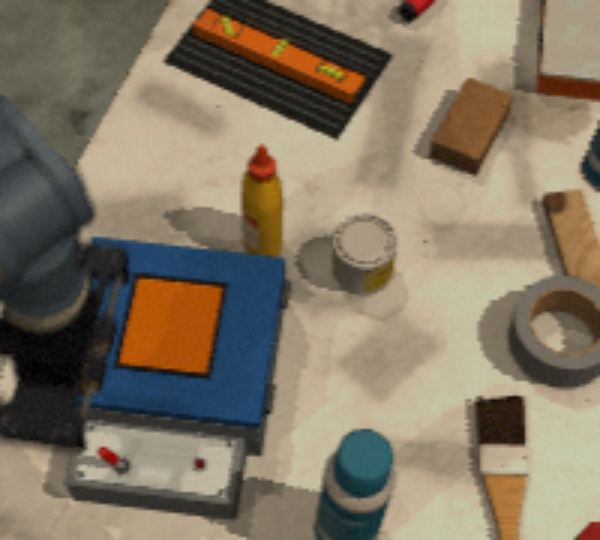

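View pics/c9.png

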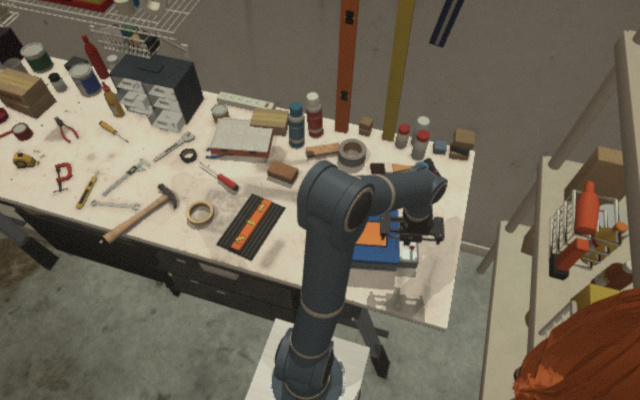

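The lid is shut: its edge is found at about (397,-89,80) against (393,-85,79) expected, and it lies flat over the box in the picture. The toggle still leans forward, with its tip at about (488,-212,86). I'll position in front of it.

carry_out(
  motion=[
    {"gripper":0,"offset":[10,-15,0],"rot":[0,0,0]},
    {"gripper":0,"offset":[20,-29,0],"rot":[0,0,0]},
    {"gripper":0,"offset":[20,-29,10],"rot":[0,0,0]},
    {"gripper":0,"offset":[20,-29,30],"rot":[0,0,0]},
    {"gripper":0,"offset":[20,-29,50],"rot":[0,0,0]},
    {"gripper":0,"offset":[20,-29,65],"rot":[0,0,0]},
    {"gripper":0,"offset":[20,-29,73],"rot":[0,0,0]},
    {"gripper":0,"offset":[20,-29,73],"rot":[0,0,0]},
  ],
)

```text
time: 22.43
position: [448.4, -218.5, 73.1]
tcp_rot: [-0.001, -0.102, 0.995, 0.001]
ft_force: [0.2, 0.5, 0.3]
gripper_width: 0.8
```

```bash
python3 -c "
from lid import *
c=cap('side','s10.png')
cv2.imwrite('pics/s10z.png',cv2.resize(c['pixels'][200:310,230:340],None,fx=5,fy=5))
s,P,C=cur();print(P,s['ft_force']);go([497,-210.5,75],down(YAW))"
```

```text
[ 449.21794328 -219.00258461   74.29541825] [-0.79291046 -0.9422258  -0.41496628]
off [-48.5  -1.4  -0.7] rot [ 0.1 -0.  -0.1] t 22.4833
```

View pics/s10z.png

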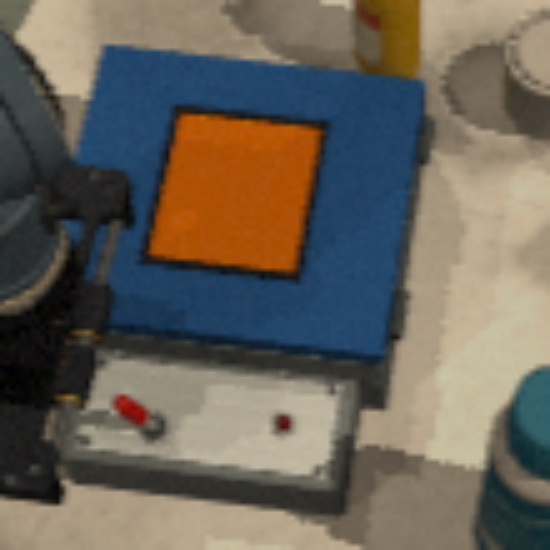

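The fingers are just in front of the bat (red tip at (125,405) in the crop) and on its line. Pushing away from the robot.

carry_out(
  motion=[
    {"gripper":0,"offset":[-8,-1,0],"rot":[0,0,0]},
    {"gripper":0,"offset":[-16,-1,0],"rot":[0,0,0]},
    {"gripper":0,"offset":[-24,-1,0],"rot":[0,0,0]},
    {"gripper":0,"offset":[-31,-1,0],"rot":[0,0,0]},
    {"gripper":0,"offset":[-38,-1,0],"rot":[0,0,0]},
    {"gripper":0,"offset":[-44,-1,0],"rot":[0,0,0]},
    {"gripper":0,"offset":[-48,-1,0],"rot":[0,0,0]},
    {"gripper":0,"offset":[-48,-1,0],"rot":[0,0,0]},
  ],
)

```text
time: 23.15
position: [498.1, -209.3, 74.2]
tcp_rot: [0.0, -0.103, 0.995, 0.001]
ft_force: [0.7, 0.4, -0.7]
gripper_width: 0.2
```

carry_out(
  motion=[
    {"gripper":0,"offset":[10,0,0],"rot":[0,0,0]},
    {"gripper":0,"offset":[25,0,-5],"rot":[0,0,0]},
    {"gripper":0,"offset":[45,0,-15],"rot":[0,0,0]},
    {"gripper":0,"offset":[50,0,-45],"rot":[0,0,0]},
    {"gripper":0,"offset":[50,0,-80],"rot":[0,0,0]},
    {"gripper":0,"offset":[50,0,-115],"rot":[0,0,0]},
    {"gripper":0,"offset":[50,0,-150],"rot":[0,0,0]},
    {"gripper":0,"offset":[50,0,-170],"rot":[0,0,0]},
  ],
)

```text
time: 23.82
position: [448.1, -221.1, 248.0]
tcp_rot: [0.003, -0.102, 0.995, 0.0]
ft_force: [0.8, 0.0, -0.1]
gripper_width: 0.3
```

```bash
python3 -c "
from lid import *
c=cap('side','s11.png')
for q in ['lid_edge','toggle_tip','toggle_pivot','level','mat','blue_can','glue','yellow_tin','sander','masking']:print(q,find(c,'side',q,k=1))
cv2.imwrite('pics/s11z.png',cv2.resize(c['pixels'][60:310,220:420],None,fx=2.4,fy=2.4))
cv2.imwrite('pics/s11t.png',cv2.resize(c['pixels'][200:310,230:340],None,fx=5,fy=5))
c=cap('wrist','w11.png');print(find(c,'wrist','toggle_tip'),find(c,'wrist','lid_edge'))
s,P,C=cur();print(P,s['ft_force'],s['time'])"
```

```text
lid_edge [(0.59, array([396.4, -92.8,  82.7]))]
toggle_tip [(0.55, array([ 520.4, -201.9,   86.4]))]
toggle_pivot [(0.8, array([ 506.5, -208.1,   56.5]))]
level [(0.94, array([445.3, 369.1,   4.4]))]
mat [(0.85, array([448.6, 365. ,   4.2]))]
blue_can [(0.93, array([ 726.5, -177.6,    3.5]))]
glue [(0.56, array([5.252e+02, 1.086e+02, 3.000e-01]))]
yellow_tin [(0.7, array([646.9, 112. ,   2.3]))]
sander [(0.67, array([710.7, 340.2,   1.7]))]
masking [(0.78, array([434.4, 570.9,   6.5]))]
[] [(0.65, array([397.9, -88.7,  78.8]))]
[ 449.0120643  -219.80738369  243.82311931] [0.1682292  0.35391876 0.05643168] 24.5167
```

View pics/s11z.png

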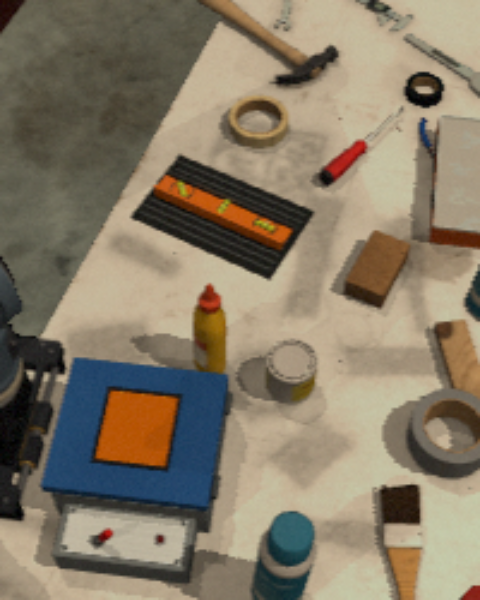

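View pics/s11t.png

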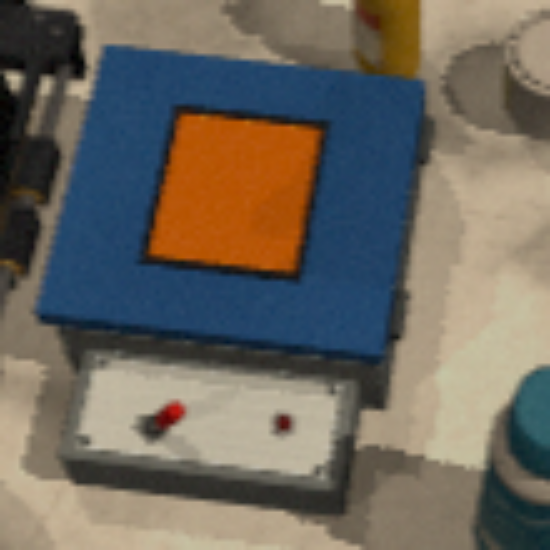

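The toggle has snapped over: its red tip is at (175,412) in the crop, away from the robot, at x = 520 against a pivot at about 503. The lid is shut, the level is on the mat and the bystanders haven't moved. Handing in.

```bash
python3 -c "
from h import *
print(sign_off())"
```

```text
the job is handed in; nothing more can be done
None
```

The job is done and handed in at about 24.5 s of the 72 s limit; the hand-in reports no verdict.

- **Level:** I lifted it off the box mouth and laid it flat on the mat. The last check puts it within about 5 mm of the mat's middle, along the mat's long side.
- **Lid:** I pushed it down from behind at 2–3 N and pressed it against its stop with about 27 N. The fingertips stopped at 88.2 mm, and a shut lid's top is at 88 mm. Its edge was then found about 80 mm up, against 79 mm expected.
- **Toggle:** I flipped it only after the lid was shut. It snapped over, and its tip is now about 17 mm beyond the pivot, on the side away from the robot.
- **Everything else:** The can, glue, tin, sander and masking tape are where they were, within measuring error. The robot was clear of everything at hand-in.

**Failed or disagreeing checks:** The wrist camera did not find the toggle tip at the end, so the flip rests on the side camera's picture and its reading. The two readings of the level's position taken right after placing differed by about 6 mm.

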